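# Clean out a crusted foot thread with a tap, half a turn on, a quarter back

## Task

Fit the T-handled socket wrench squarely down over the tap that stands in the machine foot's boss, without jamming it down hard, and clean the crusted thread: half a turn clockwise, then a quarter turn back, again half a turn clockwise and a quarter back, and so on until the tap comes up solid at full depth, a little under one turn in all. Stop when you feel it come up solid, as forcing it winds up and snaps the tap; then let go, leaving the wrench seated upright on the tap. Do not disturb the bowl, jar, cup or scraper.

Things in the scene. Friction and masses are not known exactly. Their poses are not given: they have to be found in the camera images.
- wrench: Loose steel T-handled socket wrench, 0.25 to 0.5 kg, standing on its socket. Origin: centre of the socket's underside; z up. Socket: dark block 36 x 36 mm, 32 mm high, with a square hole from below 17.6 mm wide, 18 mm deep, 2 mm chamfer, sides along x and y. Above it a round neck 14 mm thick and a flat cross bar along x, 150 mm long, 12 mm wide, from 50 to 66 mm up. Fits the tap at any quarter turn.
- wrench_bar (a point): Centre of the wrench's cross bar, 58 mm above the wrench's origin; axes as the wrench (x along the bar). Grip here across the bar from above; the socket's top lies 26 mm below this point.
- tap_top (a point): Centre of the top of the tap's square drive; x and y square to its flats, turning with the tap, z up. Square 16 mm wide, 20 mm tall, on a round 20 mm shank 12 mm long. Starts 92 mm above the bench, sinks 0.3 mm per rad of thread cleared. The seated wrench rests on it, socket underside 18 mm below this point, with up to about 0.2 rad of free play.
- casting: Fixed aluminium machine foot on the bench: base plate 140 mm (x) by 100 mm (y), 12 mm thick, with a round boss in its middle, 50 mm across, top 50 mm above the bench, from which the tap stands up. Origin: centre of the underside.
- thread (a joint): Rad of crusted thread cleared so far: it grows as the tap is turned clockwise (seen from above) into fresh crust, against about 0.4 N m, and does not fall when the tap is turned back. Starts at 0 to 0.3; the tap comes up solid at 5.6.
- backoff (a joint): Rad by which the tap stands back from the deepest point reached: 0 at the front, negative when turned back anticlockwise (a quarter turn back is -1.57; mechanical limit -3.3). Turning within cleared thread takes about 0.15 N m, either way.
- twist (a joint): Elastic wind-up of the tap's shank in rad, positive when driven clockwise; 4 N m per rad, so about 0.1 when turning fresh crust. It snaps at 0.28 (about 1.1 N m) either way.
- bowl: Loose steel bowl, bystander, 170 mm across, 75 mm high. Origin: centre of the underside.
- jar: Loose white lidded jar, bystander, 76 mm across, 110 mm high. Origin: centre of the underside.
- scraper: Loose dough scraper lying flat, bystander, about 120 by 112 mm, 18 mm high. Origin: on its underside.
- cup: Loose steel cup, bystander, 72 mm across, 85 mm high. Origin: centre of the underside.
Things that resemble listed ones, but are neither listed nor needed, are in the scene too. Several things look just like the wrench: the one meant starts farthest to the robot's right. Leave any yellow look-alike of the casting alone.

How it is judged:
On the way, in this order (a step that is already met when the one before it is completed fails the run):
1. the wrench is seated on the tap's square, before the tap has been turned (z of wrench in the frame of tap_top below -0.0135 m and horizontal distance between wrench and tap_top below 0.005 m and angle between wrench's own z axis and vertical below 0.12 rad and value of joint thread below 1 rad), for 0.1 s.
2. the tap has gone about half a turn on (thread past 2.6) (value of joint thread above 2.6 rad), for 0.05 s.
3. it is turned about a quarter back (backoff below -1.1) before the thread passes 4.1 (value of joint backoff below -1.1 rad and value of joint thread below 4.1 rad), for 0.05 s.
4. it has gone about half a turn on again (thread past 4.2) (value of joint thread above 4.2 rad), for 0.05 s.
5. it is turned about a quarter back again (backoff below -1.1) before the thread passes 5.4 (value of joint backoff below -1.1 rad and value of joint thread below 5.4 rad), for 0.05 s.
6. it has come up solid at full depth (thread past 5.45) (value of joint thread above 5.45 rad), for 0.05 s.
At the end, for the whole second after the job is handed in: The tap is at full depth (thread past 5.45 of 5.6 rad, turned back no more than 0.4 rad), not wound up (twist within 0.1 rad), and the wrench is left at rest on it, upright within 0.12 rad, within 5 mm of its axis, its socket's underside at least 13.5 mm below the top of the square (value of joint thread above 5.45 rad and value of joint backoff above -0.4 rad and z of wrench in the frame of tap_top below -0.0135 m and horizontal distance between wrench and tap_top below 0.005 m and angle between wrench's own z axis and vertical below 0.12 rad and linear speed of wrench below 0.02 m/s and value of joint twist between -0.1 and 0.1 rad); the robot touches nothing.
It fails at once if the tap is overloaded and snaps (twist beyond 0.28 rad either way) (value of joint twist above 0.28 rad or value of joint twist below -0.28 rad).
It fails at once if the tap is turned back by far more than a quarter turn (backoff below -2.7) (value of joint backoff below -2.7 rad).
It fails at once if the wrench is jammed down on the tap with more than 35 N before it has gone home (contact force between wrench and casting above 35 N and z of wrench in the frame of tap_top above -0.0135 m and horizontal distance between wrench and tap_top below 0.02 m).
It fails at once if a bystander is moved by more than 20 mm (distance of any of bowl, jar, scraper, cup from where it was at the start of the episode above 0.02 m).
It also fails if it takes over 72 s, if anything falls off the work surface, if the arm or the gripper's body presses on something with over 40 N, if the wrist force passes 120 N, or if a joint passes its speed limit or range.

## Robot

A 6-joint arm with a two-finger parallel gripper is mounted at the origin on the work surface. World frame = base frame: x ahead of the robot, y to its left, z up, the work surface at z = 0. Lengths are in m, angles in rad, forces in N, time in s.
With the tool pointing down it reaches from about 0.375 to 0.9 m from the base axis. Payload 3.1 kg.
Tool frame: the origin (TCP) lies at the very end of the fingers, on their centre line; the grasp point (between the pads) lies 19 mm behind it (manip.pinch_z is the distance from the TCP to the grasp point, in m); z points along the fingers, y is the line along which they close (so a half turn about z gives the same grasp; the last joint's range is limited). The gripper opens to 85 mm and grips with 20 to 120 N. Pads are 22 mm wide; open, the fingers measure 114 mm over their backs; the gripper's body (76 mm by 85 mm) begins 54 mm behind the grasp point. The pads swing forward as they close: fully open they stand 13 mm farther back than shut.
Start: joints at [-1.425, 0.527, 1.433, -0, 1.181, -0.178], TCP at [0.199, -0.592, 0.231] pointing down, gripper open.
Joint ranges: [-3.08, 3.08], [-0.75, 2.2], [0.22, 2.44], [-1.43, 4.57], [0, 2.65], [-2.85, 2.85]. Speed limits (rad/s): [2.79, 2.79, 3.14, 3.14, 3.14, 3.14].

## Interface

Orientations are given as a unit quaternion [x, y, z, w].
In Python, from station import manip gives the robot as it stands.
- The arm moves only by the tool servo_tool, never from a script. Its argument "commands" is one flat list of numbers, 7 for each row, row after row: the shift along the tool's x, y, z each as a share of 500 mm, from -1 to 1, then the turn, a rotation vector about the tool's x, y, z each as a share of 360 degrees, from -1 to 1, then the opening, from -1 (shut) to 1 (fully open). In form: [dx, dy, dz, rx, ry, rz, claw, dx, dy, dz, rx, ry, rz, claw, ...]. A call has 1 to 12 rows; each row shifts and turns the commanded pose from where the row before left it, along the tool's axes as they then stand; what a row does not reach is not made up. A row lasts 1/12 s, in which the tool goes at most 41.7 mm and 7.16 degrees, less where a joint would pass 70% of its speed; a pose out of reach is approached as far as the arm can. A call with a number of a shift or a turn outside -1 to 1 is refused whole. A call with a gripper value outside its range is refused whole. The fingers move at their own pace and stop on an object; "force" is the grip in N (left out, the last holds). Time passes only in rows, so rows that do not move let the fingers close. It gives the time, the measured TCP pose, the force, the opening and the grip force at its end, in the units of the state.
- manip.sense(): the state, without advancing time (a new reading comes with each control period).
- manip.snapshot(name): name is "scene" or "side" or "wrist"; returns a dict with "img" (384x512x3 uint8, red, green, blue), "mtx" (3x3 intrinsics, pixels), "world_to_cam" (4x4, takes a point from world to camera coordinates). Camera axes: x right, y up, looking along -z (the intrinsics and any distortion apply to the point x, -y, -z); pixel columns grow to the right and rows downward; lengths in m; the calibration is good to about 2 mm. A picture is of the moment at which its call begins. There is no depth.
- manip.sign_off(): hands the job in; it is judged then, once.
Trained networks look in a picture, given as the dict that the camera call returned (one of the last four; its "shot" number tells which), for a name from the list of things; names that differ only in an ending like _2 or _b are one class to them, and where a whole thing is asked for, a point or a joint stands for the part that bears it (a point fixed in the world has none). Each returns a list of dicts, best first, with "conf" (0 to 1); they miss things now and then, are a little off and sometimes report something else, mostly with a low value. They report only what shows in the picture. A call takes as long as a camera call. They do not tell look-alikes from the thing itself.
- manip.look_for(picture, query): "box" ([left, top, width, height] in pixels, round what is visible of it).
- manip.silhouettes(picture, query): "pixels" (384x512 bool, what is visible of it) and "box" ([left, top, width, height] in pixels, round what is visible of it).
The state is a dict: "t": time; "q": joint angles; "qd": joint speeds; "tau": joint torques, N m; "tcp_pos": TCP position; "tool_rot": TCP orientation; "force": force on the tool from outside, world axes, zero at the start; "ft_torque": the same for the moment, N m; "finger_gap": opening from 0.0 (shut) to 1.0 (fully open); "gripper_force": force on a finger pad.
Only numpy, scipy, OpenCV 4.12 (cv2) and the standard library are available. Lean on these libraries where they do the work, as an engineer would, in place of code of your own. Each camera call takes 0.05 s, during which the arm holds its last target. There are 200 camera calls.

## Working session

There is one attempt and no reset: what is moved stays moved. The work goes in short steps, Python scripts to look and compute and a tool call to move; the robot and the scene stay as the last step left them, time stands still between calls to the robot, and variables do not carry over. Pictures are saved under pics/ and viewed, at most 10 in all, crops included, and the job is handed in when it is done.

Besides the shell and the picture viewer there is one more tool, called after ">>>" as a command line: name --argument value ..., lists and objects as JSON in quotes. servo_tool: Moves the arm, as the interface text tells. Its arguments: {"type":"object","properties":{"commands":{"type":"array"},"force":{"type":"number"}},"required":["commands"]}

```bash
mkdir -p pics; ls
python3 - <<'E'
from station import manip
import cv2,numpy as np
for n in ["scene","side"]:
    p=manip.snapshot(n); cv2.imwrite(f"pics/{n}0.png",p["img"][:,:,::-1])
    print(n,p["mtx"].round(1).tolist(),p["world_to_cam"].round(3).tolist())
    for q in ["wrench","casting","bowl","jar","cup","scraper"]:
        print(q,[(round(d["conf"],2),np.round(d["box"]).tolist()) for d in manip.look_for(p,q)])
s=manip.sense();print(s["t"],s["tcp_pos"],s["tool_rot"],s["force"],manip.pinch_z)
E
```

```text
pics
scene [[499.3, 0.0, 252.3], [0.0, 499.3, 193.2], [0.0, 0.0, 1.0]] [[-0.678, 0.735, -0.013, 0.378], [-0.445, -0.397, 0.803, 0.215], [0.585, 0.551, 0.596, -2.069], [0.0, 0.0, 0.0, 1.0]]
wrench [(0.77, [303.0, 219.0, 48.0, 23.0]), (0.76, [352.0, 266.0, 51.0, 36.0])]
casting [(0.71, [262.0, 159.0, 46.0, 38.0]), (0.67, [224.0, 188.0, 42.0, 29.0])]
bowl [(0.93, [200.0, 212.0, 60.0, 48.0])]
jar [(0.68, [161.0, 184.0, 24.0, 41.0])]
cup [(0.86, [181.0, 124.0, 20.0, 23.0]), (0.53, [305.0, 216.0, 46.0, 23.0])]
scraper [(0.89, [284.0, 253.0, 43.0, 30.0])]
side [[381.6, 0.0, 250.5], [0.0, 381.6, 193.6], [0.0, 0.0, 1.0]] [[0.988, -0.152, 0.001, -0.562], [0.08, 0.529, 0.845, -0.156], [-0.129, -0.835, 0.535, -1.064], [0.0, 0.0, 0.0, 1.0]]
wrench [(0.85, [214.0, 160.0, 27.0, 22.0]), (0.68, [244.0, 128.0, 13.0, 29.0]), (0.4, [254.0, 205.0, 7.0, 16.0])]
casting [(0.66, [228.0, 205.0, 60.0, 44.0])]
bowl [(0.64, [253.0, 202.0, 8.0, 20.0])]
jar [(0.6, [325.0, 217.0, 31.0, 47.0])]
cup [(0.92, [204.0, 333.0, 37.0, 51.0])]
scraper []
0.7 [ 0.19887902 -0.59249731  0.23133102] [ 9.86921281e-01  1.61202928e-01 -5.17191817e-06  1.53186460e-05] [0.27006781 0.39137241 0.35834145] 0.0187
```

Run:
```python
import cv2,numpy as np
a=cv2.imread("pics/scene0.png");cv2.imwrite("pics/s1.png",cv2.resize(a[100:325,140:440],None,fx=2.6,fy=2.6,interpolation=2))
b=cv2.imread("pics/side0.png");cv2.imwrite("pics/s2.png",cv2.resize(b[90:384,130:512],None,fx=2,fy=2,interpolation=2))
```

```text
(no output)
```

View pics/s1.png

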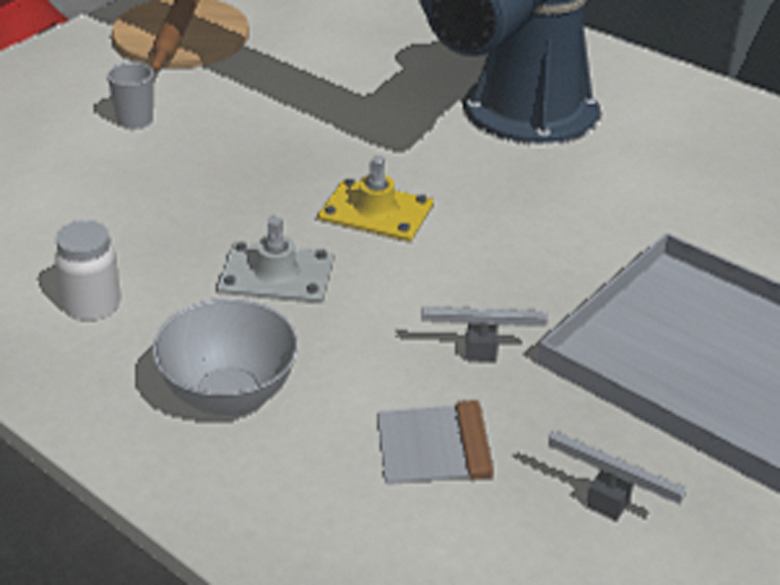

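View pics/s2.png

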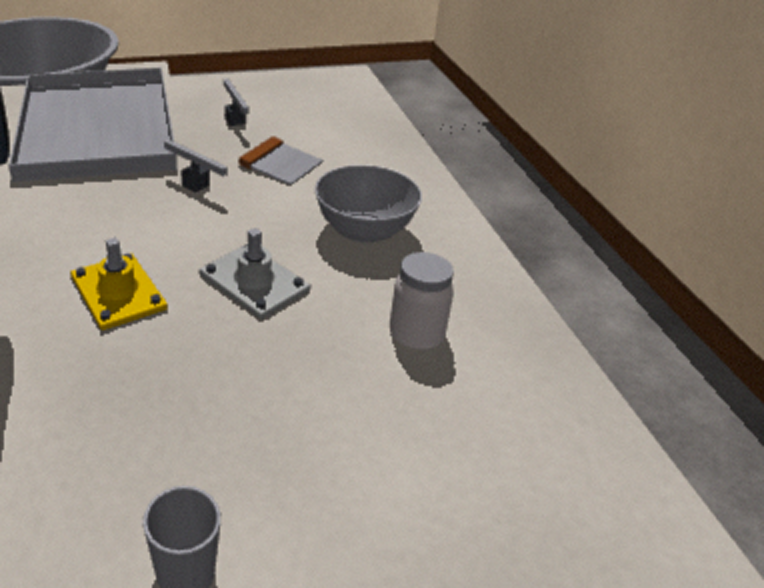

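```bash
cat > h.py <<'E'
from station import manip
import numpy as np
def ray(p,u):
    M=p["world_to_cam"];R=M[:3,:3];c=-R.T@M[:3,3]
    K=p["mtx"];d=np.array([(u[0]-K[0,2])/K[0,0],-(u[1]-K[1,2])/K[1,1],-1]);return c,R.T@d
def atz(p,u,z):
    c,d=ray(p,u);return c+d*(z-c[2])/d[2]
def proj(p,X):
    X=np.atleast_2d(X);M=p["world_to_cam"];q=X@M[:3,:3].T+M[:3,3];K=p["mtx"]
    return np.c_[K[0,0]*q[:,0]/-q[:,2]+K[0,2],K[1,1]*-q[:,1]/-q[:,2]+K[1,2]]
def tri(p1,u1,p2,u2):
    c1,d1=ray(p1,u1);c2,d2=ray(p2,u2)
    t=np.linalg.lstsq(np.c_[d1,-d2],c2-c1,rcond=None)[0]
    a=c1+t[0]*d1;b=c2+t[1]*d2;return (a+b)/2,np.linalg.norm(a-b)
E
python3 - <<'E'
from h import *
np.set_printoptions(precision=4,suppress=True)
s=manip.snapshot("scene");e=manip.snapshot("side")
S=lambda x,y:(x/2.6+140,y/2.6+100)
T=lambda x,y:(x/2+130,y/2+90)
for n,z,u,v in [("A end1",.062,S(423,314),T(225,168)),("A end2",.062,S(547,319),T(167,147)),("B e1",.062,S(551,438),T(246,108)),("B e2",.062,S(683,493),T(226,84)),
 ("tap",.092,S(276,218),T(254,231)),("tapY",.092,S(377,158),T(113,241)),("jar top",.11,S(84,236),T(427,268)),("cup top",.085,S(131,72),T(183,512)),("bowl rim",.075,S(226,340),T(368,195))]:
    print(n,atz(s,u,z),atz(e,v,z),*tri(s,u,e,v))
for c in [(218,292),(323,300),(334,250),(237,240)]: print("corner scene",atz(s,S(*c),.012))
for c in [(200,270),(262,318),(310,286),(254,243)]: print("corner side",atz(e,T(*c),.012))
E
```

```text
A end1 [0.5789 0.2355 0.062 ] [0.577 0.235 0.062] [0.5775 0.2351 0.0615] 0.0012850101213657662
A end2 [0.4874 0.3516 0.062 ] [0.4847 0.3262 0.062 ] [0.4831 0.3468 0.0537] 0.006601609021774602
B e1 [0.6514 0.4664 0.062 ] [0.6501 0.4671 0.062 ] [0.6505 0.4664 0.0619] 0.0012103526821995384
B e2 [0.6273 0.6105 0.062 ] [0.6272 0.5905 0.062 ] [0.6269 0.6082 0.0568] 0.006820107171997894
tap [ 0.582  -0.0041  0.092 ] [ 0.5865 -0.0046  0.092 ] [ 0.585  -0.0036  0.0926] 0.0038790220183234836
tapY [0.3859 0.0023 0.092 ] [0.3879 0.0004 0.092 ] [0.387  0.0021 0.0917] 0.0021529449151519737
jar top [ 0.7876 -0.139   0.11  ] [ 0.7881 -0.1478  0.11  ] [ 0.7878 -0.1429  0.1074] 0.004848612340202105
cup top [ 0.4414 -0.4445  0.085 ] [ 0.4464 -0.4417  0.085 ] [ 0.4451 -0.442   0.0868] 0.0029171212661070465
bowl rim [0.7815 0.1034 0.075 ] [0.7851 0.0928 0.075 ] [0.7837 0.1003 0.0725] 0.008053293840838015
corner scene [ 0.6717 -0.0251  0.012 ]
corner scene [0.5932 0.0872 0.012 ]
corner scene [0.5035 0.0273 0.012 ]
corner scene [ 0.5746 -0.0865  0.012 ]
corner side [0.5099 0.0213 0.012 ]
corner side [ 0.5824 -0.1     0.012 ]
corner side [ 0.6637 -0.0409  0.012 ]
corner side [0.6013 0.0785 0.012 ]
```

Run:
```python
from h import *
import cv2
w=manip.snapshot("wrist")
print(w["world_to_cam"].round(3).tolist(),w["mtx"].round(1).tolist())
for q in ["wrench","casting"]: print(q,[(round(d["conf"],2),np.round(d["box"]).tolist()) for d in manip.look_for(w,q)])
a=cv2.imread("pics/scene0.png");c=cv2.resize(a[205:250,290:360],(448,288),interpolation=2)
im=np.zeros((580,800,3),np.uint8)
im[:288,:400]=c[:,24:424]; im[:288,400:784]=cv2.resize(w["img"][:,:,::-1],(384,288))
im[290:578,:384]=cv2.resize(a,(384,288)); im[290:578,400:784]=cv2.resize(cv2.imread("pics/side0.png"),(384,288))
cv2.imwrite("pics/comp.png",im)
```

```text
[[0.318, -0.948, 0.001, -0.624], [0.916, 0.307, -0.259, 0.033], [0.245, 0.083, 0.966, -0.378], [0.0, 0.0, 0.0, 1.0]] [[313.0, 0.0, 256.0], [0.0, 313.0, 192.0], [0.0, 0.0, 1.0]]
wrench []
casting []
```

View pics/comp.png

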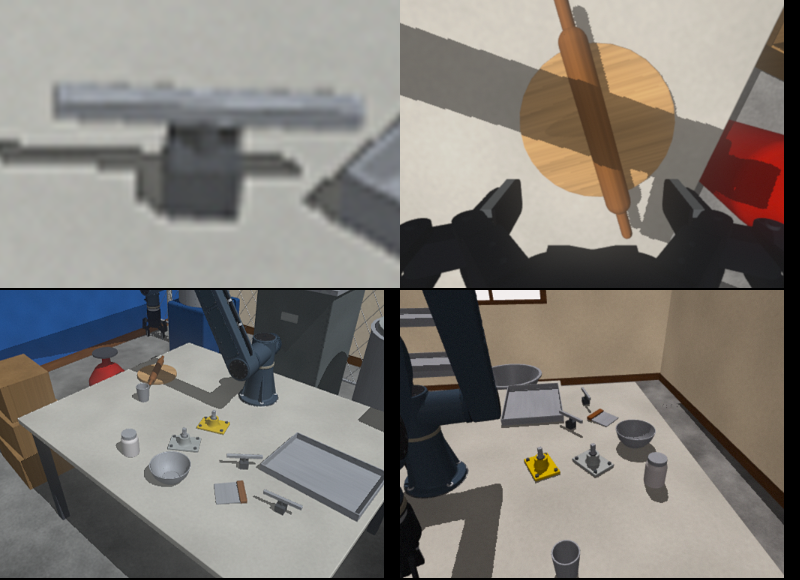

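Two look-alike wrenches show. A has its socket at scene pixel (325,231), about (0.53, 0.29). B is at (375,288), y≈0.53. A has the smaller y, so it is farthest to the robot's right and is the one meant. The crop shows it standing on its socket. The grey casting has its tap top at (246,184), at (0.584,-0.004), and the yellow one is left alone. First I go above the tap for a wrist view.

>>> servo_tool --commands '[0.05, -0.04, 0, 0, 0, 0, 1, 0.05, -0.04, 0, 0, 0, 0, 1, 0.05, -0.04, 0, 0, 0, 0, 1, 0.05, -0.04, 0, 0, 0, 0, 1, 0.05, -0.04, 0, 0, 0, 0, 1, 0.05, -0.04, 0, 0, 0, 0, 1, 0.05, -0.04, 0, 0, 0, 0, 1, 0.05, -0.04, 0, 0, 0, 0, 1, 0.05, -0.04, 0, 0, 0, 0, 1, 0.05, -0.04, 0, 0, 0, 0, 1, 0.05, -0.04, 0, 0, 0, 0, 1]'

```text
t: 1.87
tcp_pos: [0.3903, -0.2952, 0.2315]
tool_rot: [0.987, 0.161, 0.0, 0.0]
force: [0.2, -1.1, -0.3]
finger_gap: 0.997
gripper_force: 0.0
```

>>> servo_tool --commands '[0.05, -0.04, 0, 0, 0, 0, 1, 0.05, -0.04, 0, 0, 0, 0, 1, 0.05, -0.04, 0, 0, 0, 0, 1, 0.05, -0.04, 0, 0, 0, 0, 1, 0.05, -0.04, 0, 0, 0, 0, 1, 0.05, -0.04, 0, 0, 0, 0, 1, 0.05, -0.04, 0, 0, 0, 0, 1, 0.05, -0.04, 0, 0, 0, 0, 1, 0.05, -0.04, 0, 0, 0, 0, 1, 0.05, -0.04, 0, 0, 0, 0, 1, 0.05, -0.04, 0, 0, 0, 0, 1, 0, 0, 0, 0, 0, 0, 1]'

```text
t: 2.87
tcp_pos: [0.5832, 0.0041, 0.2316]
tool_rot: [0.987, 0.163, 0.002, -0.001]
force: [0.2, 0.1, 0.5]
finger_gap: 0.999
gripper_force: 0.0
```

Run:
```python
from h import *
import cv2
w=manip.snapshot("wrist")
cv2.imwrite("pics/w1.png",cv2.resize(w["img"][:,:,::-1],(800,600),interpolation=2))
s=manip.sense();print(s["t"],s["tcp_pos"],s["tool_rot"],s["q"],s["force"],s["ft_torque"])
X=np.array([0.584,-.004,.092]);print(proj(w,X))
import pickle;pickle.dump(w,open("w1.pkl","wb"))
```

```text
2.9167 [0.58159232 0.00203418 0.23132709] [9.86567454e-01 1.63353173e-01 6.30124596e-04 5.57226462e-05] [-1.88706609e-01  4.68339930e-01  1.54502315e+00  3.66350237e-04
  1.12700846e+00  1.05375549e+00] [ 0.00941271 -0.39272145 -0.01811282] [ 0.00208626 -0.04286379  0.01472353]
[[265.88886663 183.6788015 ]]
```

View pics/w1.png

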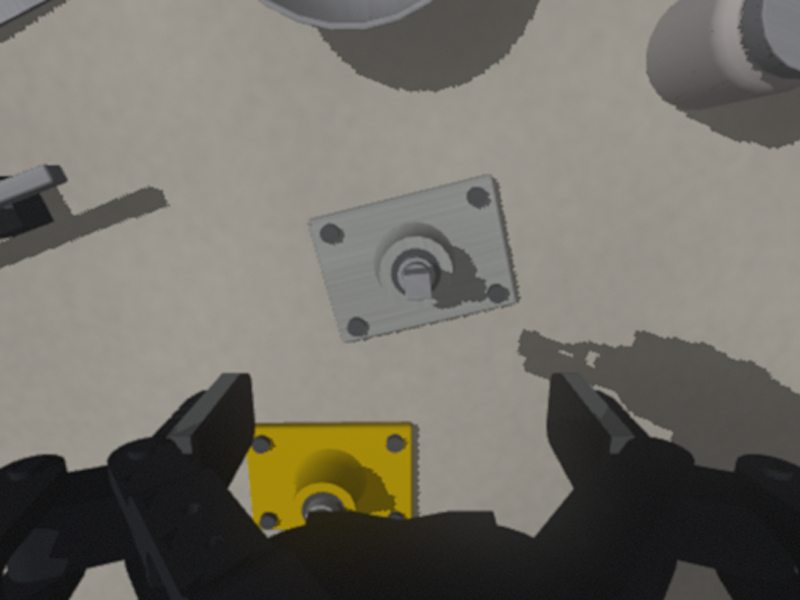

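The wrist view shows the grey casting's tap top at about (267,184), matching the prediction of (266,184). I enlarge it for the square's angle.

Run:
```python
from h import *
import cv2,pickle
w=pickle.load(open("w1.pkl","rb"))
cv2.imwrite("pics/w1c.png",cv2.resize(w["img"][158:208,235:300,::-1],None,fx=12,fy=12,interpolation=cv2.INTER_CUBIC))
```

```text
(no output)
```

View pics/w1c.png

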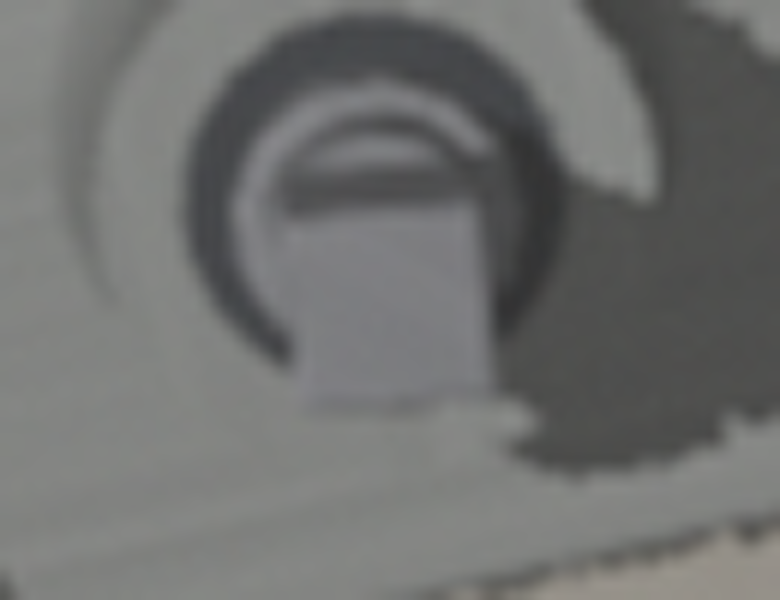

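The tap's square top has its corners at crop pixels (284,218), (480,208), (495,400) and (303,408), turned by about 3–4° in the image.

Run:
```python
from h import *
import pickle
w=pickle.load(open("w1.pkl","rb"))
P=np.array([atz(w,((x+.5)/12+235-.5,(y+.5)/12+158-.5),.092)[:2] for x,y in [(284,218),(480,208),(495,400),(303,408)]])
print(P.mean(0));d=np.roll(P,-1,0)-P
print(np.linalg.norm(d,axis=1),np.degrees(np.arctan2(d[:,1],d[:,0]))%90)
```

```text
[ 0.58469463 -0.00493226]
[0.01505112 0.01527724 0.01493538 0.01514859] [21.75361109 24.01464091 21.24019434 24.4743042 ]
```

>>> servo_tool --commands '[0.0092, -0.0584, 0, 0, 0, 0, 1, 0.0092, -0.0584, 0, 0, 0, 0, 1, 0.0092, -0.0584, 0, 0, 0, 0, 1, 0.0092, -0.0584, 0, 0, 0, 0, 1, 0.0092, -0.0584, 0, 0, 0, 0, 1, 0.0092, -0.0584, 0, 0, 0, 0, 1, 0.0092, -0.0584, 0, 0, 0, 0, 1, 0.0092, -0.0584, 0, 0, 0, 0, 1, 0.0092, -0.0584, 0, 0, 0, 0, 1, 0.0092, -0.0584, 0, 0, 0, 0, 1]'

```text
t: 3.75
tcp_pos: [0.5306, 0.291, 0.2314]
tool_rot: [0.987, 0.161, -0.0, 0.0]
force: [1.2, 0.1, -0.1]
finger_gap: 0.999
gripper_force: 0.0
```

>>> servo_tool --commands '[0, 0, 0, 0, 0, -0.019, 1, 0, 0, 0, 0, 0, -0.019, 1, 0, 0, 0, 0, 0, -0.019, 1, 0, 0, 0, 0, 0, -0.019, 1, 0, 0, 0, 0, 0, -0.019, 1, 0, 0, 0, 0, 0, -0.019, 1, 0, 0, 0, 0, 0, -0.019, 1, 0, 0, 0, 0, 0, -0.019, 1]'

```text
t: 4.42
tcp_pos: [0.531, 0.2896, 0.2313]
tool_rot: [0.801, 0.599, -0.0, 0.0]
force: [0.0, -0.4, -0.1]
finger_gap: 1.003
gripper_force: 0.0
```

>>> servo_tool --commands '[0, 0, 0, 0, 0, -0.019, 1, 0, 0, 0, 0, 0, -0.019, 1, 0, 0, 0, 0, 0, -0.019, 1, 0, 0, 0, 0, 0, -0.019, 1, 0, 0, 0, 0, 0, -0.019, 1, 0, 0, 0, 0, 0, -0.019, 1, 0, 0, 0, 0, 0, -0.019, 1, 0, 0, 0, 0, 0, -0.019, 1, 0, 0, 0, 0, 0, 0, 1, 0, 0, 0, 0, 0, 0, 1]'

```text
t: 5.25
tcp_pos: [0.531, 0.29, 0.2313]
tool_rot: [0.44, 0.898, -0.0, -0.0]
force: [-0.1, 0.6, 0.3]
finger_gap: 1.0
gripper_force: 0.0
```

Run:
```python
from h import *
import cv2,pickle
w=manip.snapshot("wrist");pickle.dump(w,open("w2.pkl","wb"))
cv2.imwrite("pics/w2.png",cv2.resize(w["img"][90:290,100:400,::-1],(750,500),interpolation=2))
s=manip.sense();print(s["t"],s["tcp_pos"],s["tool_rot"],s["q"])
```

```text
5.3 [0.53103949 0.29022947 0.23131757] [ 4.40127316e-01  8.97935356e-01 -1.99803970e-04 -4.36197483e-05] [ 3.15825876e-01  5.00733380e-01  1.48394280e+00 -2.46387564e-04
  1.15725765e+00 -3.43390470e-01]
```

View pics/w2.png

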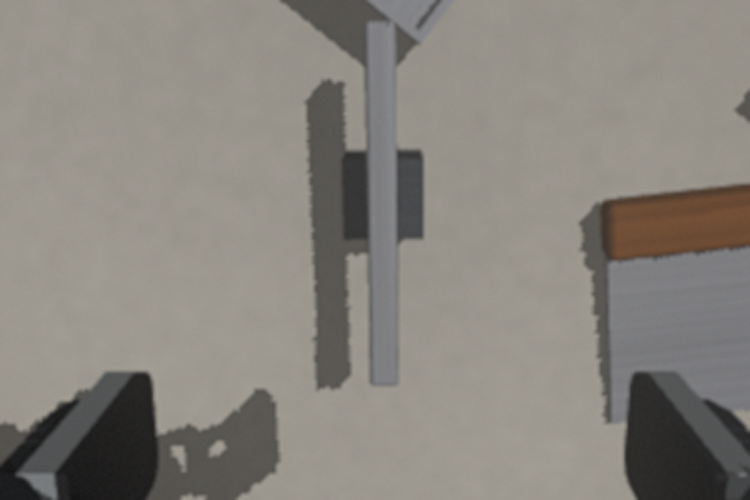

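The wrist view shows the bar from crop pixel (381,22) to (384,384), with the socket under its middle and the fingers clear on either side.

Run:
```python
from h import *
import pickle
w=pickle.load(open("w2.pkl","rb"))
f=lambda x,y,z:atz(w,((x+.5)/2.5+100-.5,(y+.5)/2.5+90-.5),z)[:2]
a,b=f(381,22,.066),f(384,384,.066)
print(a,b,np.linalg.norm(a-b),(a+b)/2,np.degrees(np.arctan2(*(a-b)[::-1])))
for p in [(345,152),(422,152),(345,238),(422,238)]: print(f(*p,.032))
print(np.mean([f(*p,.032) for p in [(345,152),(422,152),(345,238),(422,238)]],0))
x=2*np.arctan2(.8979,.4401);print(np.degrees(x))
```

```text
[0.4820534  0.34730539] [0.5731496  0.23081856] 0.14787730947648384 [0.5276015  0.28906198] 128.0264723597626
[0.50181667 0.29499348]
[0.52842742 0.31558176]
[0.52500913 0.26404746]
[0.55239424 0.28524226]
[0.52691186 0.28996624]
127.77701702843316
```

>>> servo_tool --commands '[0.003, -0.007, 0.048, 0, 0, 0, 1, 0, 0, 0.048, 0, 0, 0, 1, 0, 0, 0.048, 0, 0, 0, 1, 0, 0, 0.048, 0, 0, 0, 1, 0, 0, 0.048, 0, 0, 0, 1, 0, 0, 0.048, 0, 0, 0, 1, 0, 0, 0.048, 0, 0, 0, 1, 0, 0, 0.046, 0, 0, 0, 1, 0, 0, 0, 0, 0, 0, 1]' --force 80

```text
t: 6.05
tcp_pos: [0.5243, 0.2887, 0.0361]
tool_rot: [0.44, 0.898, -0.003, -0.003]
force: [-0.4, 0.3, -1.4]
finger_gap: 1.001
gripper_force: 0.0
```

>>> servo_tool --commands '[0, 0, 0, 0, 0, 0, -1, 0, 0, 0, 0, 0, 0, -1, 0, 0, 0, 0, 0, 0, -1, 0, 0, 0, 0, 0, 0, -1, 0, 0, 0, 0, 0, 0, -1, 0, 0, 0, 0, 0, 0, -1, 0, 0, 0, 0, 0, 0, -1, 0, 0, 0, 0, 0, 0, -1]'

```text
t: 6.72
tcp_pos: [0.5271, 0.2899, 0.0413]
tool_rot: [0.438, 0.899, -0.0, 0.0]
force: [-2.2, -0.9, 6.0]
finger_gap: 0.122
gripper_force: 79.1
```

>>> servo_tool --commands '[0, 0, -0.04, 0, 0, 0, -1, 0, 0, -0.04, 0, 0, 0, -1, 0, 0, -0.04, 0, 0, 0, -1, 0, 0, -0.04, 0, 0, 0, -1, 0, 0, -0.04, 0, 0, 0, -1, 0, 0, -0.04, 0, 0, 0, -1]'

```text
t: 7.22
tcp_pos: [0.5266, 0.29, 0.1606]
tool_rot: [0.438, 0.899, -0.0, -0.001]
force: [0.8, 0.2, -2.4]
finger_gap: 0.122
gripper_force: 78.2
```

>>> servo_tool --commands '[-0.0536, -0.0272, 0, 0, 0, 0, -1, -0.0536, -0.0272, 0, 0, 0, 0, -1, -0.0536, -0.0272, 0, 0, 0, 0, -1, -0.0536, -0.0272, 0, 0, 0, 0, -1, -0.0536, -0.0272, 0, 0, 0, 0, -1, -0.0536, -0.0272, 0, 0, 0, 0, -1, -0.0536, -0.0272, 0, 0, 0, 0, -1, -0.0536, -0.0272, 0, 0, 0, 0, -1, -0.0536, -0.0272, 0, 0, 0, 0, -1, -0.0536, -0.0272, 0, 0, 0, 0, -1]'

```text
t: 8.05
tcp_pos: [0.5846, -0.0061, 0.1598]
tool_rot: [0.439, 0.899, -0.0, -0.001]
force: [0.4, -0.5, -2.5]
finger_gap: 0.119
gripper_force: 78.5
```

>>> servo_tool --commands '[0, 0, 0, 0, 0, -0.0189, -1, 0, 0, 0, 0, 0, -0.0189, -1, 0, 0, 0, 0, 0, -0.0189, -1, 0, 0, 0, 0, 0, -0.0189, -1, 0, 0, 0, 0, 0, -0.0189, -1, 0, 0, 0, 0, 0, -0.0189, -1, 0, 0, 0, 0, 0, -0.0189, -1, 0, 0, 0, 0, 0, -0.0189, -1, 0, 0, 0, 0, 0, -0.0189, -1, 0, 0, 0, 0, 0, -0.0189, -1, 0, 0, 0, 0, 0, -0.0189, -1, 0, 0, 0, 0, 0, 0, -1]'

```text
t: 9.05
tcp_pos: [0.5845, -0.0046, 0.1597]
tool_rot: [-0.199, 0.98, 0.0, -0.001]
force: [0.5, -0.5, -3.6]
finger_gap: 0.121
gripper_force: 78.5
```

>>> servo_tool --commands '[0, 0, 0, 0, 0, 0, -1, 0, 0, 0, 0, 0, 0, -1]'

```text
t: 9.22
tcp_pos: [0.5848, -0.0047, 0.16]
tool_rot: [-0.197, 0.98, 0.0, -0.0]
force: [-0.1, -0.3, -3.1]
finger_gap: 0.12
gripper_force: 78.5
```

Run:
```python
from h import *
import cv2,pickle
p=manip.snapshot("scene");e=manip.snapshot("side");w=manip.snapshot("wrist")
s=manip.sense();print(s["t"],s["tcp_pos"],s["tool_rot"],s["q"],s["force"],s["ft_torque"])
print(np.degrees(2*np.arctan2(s["tool_rot"][1],s["tool_rot"][0])))
X=np.array([.5847,-.0049,.092]);im=np.zeros((600,800,3),np.uint8)
for i,(n,c) in enumerate([("scene",p),("side",e)]):
    u,v=proj(c,X)[0].round().astype(int);print(n,u,v)
    g=c["img"][v-38:v+22,u-40:u+40,::-1];im[:300,i*400:i*400+400]=cv2.resize(g,(400,300),interpolation=2)
im[300:,200:600]=cv2.resize(w["img"][:,:,::-1],(400,300))
cv2.imwrite("pics/al.png",im);pickle.dump((p,e,w),open("al.pkl","wb"))
```

```text
9.3667 [ 0.58504274 -0.00477327  0.16023285] [-1.97346835e-01  9.80333728e-01  5.78822034e-05 -6.93858693e-05] [-1.99066464e-01  5.63901929e-01  1.60261515e+00  6.39982180e-05
  9.75248354e-01 -2.16720028e+00] [-0.09627371 -0.41651049 -3.0451472 ] [ 0.04228505  0.01760909 -0.03229853]
202.76370387461995
scene 245 184
side 256 206
```

View pics/al.png

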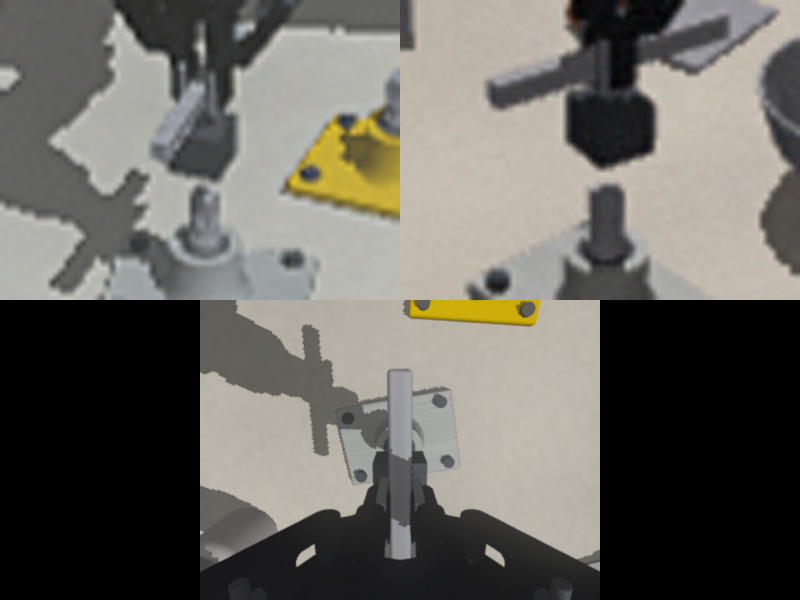

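The bar and tap line up in both views: the socket hangs over the tap, with about 27 mm left to its top. I lower it gently.

>>> servo_tool --commands '[0, 0, 0.016, 0, 0, 0, -1, 0, 0, 0.016, 0, 0, 0, -1, 0, 0, 0.008, 0, 0, 0, -1, 0, 0, 0.004, 0, 0, 0, -1, 0, 0, 0.004, 0, 0, 0, -1, 0, 0, 0.004, 0, 0, 0, -1, 0, 0, 0.003, 0, 0, 0, -1, 0, 0, 0, 0, 0, 0, -1]'

```text
t: 10.03
tcp_pos: [0.5853, -0.0049, 0.1331]
tool_rot: [-0.198, 0.98, -0.0, 0.0]
force: [-0.2, -0.5, -1.7]
finger_gap: 0.124
gripper_force: 78.9
```

>>> servo_tool --commands '[0, 0, 0.003, 0, 0, 0, -1, 0, 0, 0.003, 0, 0, 0, -1, 0, 0, 0.003, 0, 0, 0, -1, 0, 0, 0, 0, 0, 0, -1]'

```text
t: 10.37
tcp_pos: [0.5862, -0.005, 0.132]
tool_rot: [-0.198, 0.98, -0.001, 0.001]
force: [-4.4, 0.9, 17.0]
finger_gap: 0.123
gripper_force: 81.4
```

Run:
```python
from h import *
s=manip.sense();print(s["t"],s["tcp_pos"],s["tool_rot"],s["force"],s["ft_torque"])
```

```text
10.3667 [ 0.58615921 -0.00498726  0.13202555] [-1.98129441e-01  9.80174476e-01 -7.66753021e-04  1.46087532e-03] [-4.3785162   0.90684461 16.96464838] [ 0.07573325  1.08075217 -0.01331362]
```

>>> servo_tool --commands '[0, 0, -0.003, 0, 0, 0, -1, 0.002, 0, 0, 0, 0, 0, -1, 0.002, 0, 0, 0, 0, 0, -1, 0.002, 0, 0, 0, 0, 0, -1, 0, 0, 0, 0, 0, 0, -1]'

```text
t: 10.78
tcp_pos: [0.5849, -0.0056, 0.1325]
tool_rot: [-0.198, 0.98, -0.0, 0.003]
force: [0.0, 2.5, 8.2]
finger_gap: 0.123
gripper_force: 80.1
```

Run:
```python
from h import *
s=manip.sense();print(s["t"],s["tcp_pos"],s["tool_rot"],s["force"],s["ft_torque"])
```

```text
10.7833 [ 0.58486641 -0.00557815  0.13250904] [-1.97559074e-01  9.80284718e-01 -4.76291180e-04  3.47249580e-03] [4.88668939e-04 2.49106364e+00 8.24867860e+00] [0.53242256 0.05846522 0.02027665]
```

>>> servo_tool --commands '[0.002, 0, 0, 0, 0, 0, -1, 0.002, 0, 0, 0, 0, 0, -1, 0, 0, 0, 0, 0, 0, -1]'

```text
t: 11.03
tcp_pos: [0.5842, -0.0061, 0.1326]
tool_rot: [-0.197, 0.98, -0.001, 0.005]
force: [2.5, 3.8, 6.8]
finger_gap: 0.122
gripper_force: 79.9
```

Run:
```python
from h import *
s=manip.sense();print(s["t"],s["tcp_pos"],s["tool_rot"],s["force"],s["ft_torque"])
```

```text
11.0333 [ 0.5841747  -0.00605372  0.13258198] [-1.97363715e-01  9.80318412e-01 -5.27582751e-04  4.80591963e-03] [2.46002735 3.76720965 6.77112813] [ 0.77671562 -0.42905603 -0.02182047]
```

>>> servo_tool --commands '[0, 0, -0.006, 0, 0, 0, -1, 0, 0, 0, 0, 0, 0, -1, 0, 0, 0, 0, 0, 0, -1]'

```text
t: 11.28
tcp_pos: [0.5805, -0.0068, 0.1329]
tool_rot: [-0.198, 0.98, -0.0, 0.0]
force: [0.3, 0.7, 1.3]
finger_gap: 0.119
gripper_force: 79.1
```

Run:
```python
from h import *
import cv2
p=manip.snapshot("scene");e=manip.snapshot("side")
s=manip.sense();print(s["t"],s["tcp_pos"],s["tool_rot"],s["force"],s["ft_torque"])
im=np.zeros((600,800,3),np.uint8)
for i,c in enumerate([p,e]):
    u,v=proj(c,[.585,-.0045,.092])[0].round().astype(int)
    im[:600,i*400:i*400+400]=cv2.resize(c["img"][v-30:v+24,u-18:u+18,::-1],(400,600),interpolation=cv2.INTER_CUBIC)
    for a in [.022,-.022]: pass
    print(u,v)
cv2.imwrite("pics/al2.png",im)
```

```text
11.3833 [ 0.58054527 -0.00686242  0.13288003] [-1.97893651e-01  9.80223494e-01 -4.41464565e-05  6.17903483e-05] [0.86237026 0.5121108  1.14072573] [ 0.0569673  -0.04348881 -0.00789864]
245 184
256 206
```

View pics/al2.png

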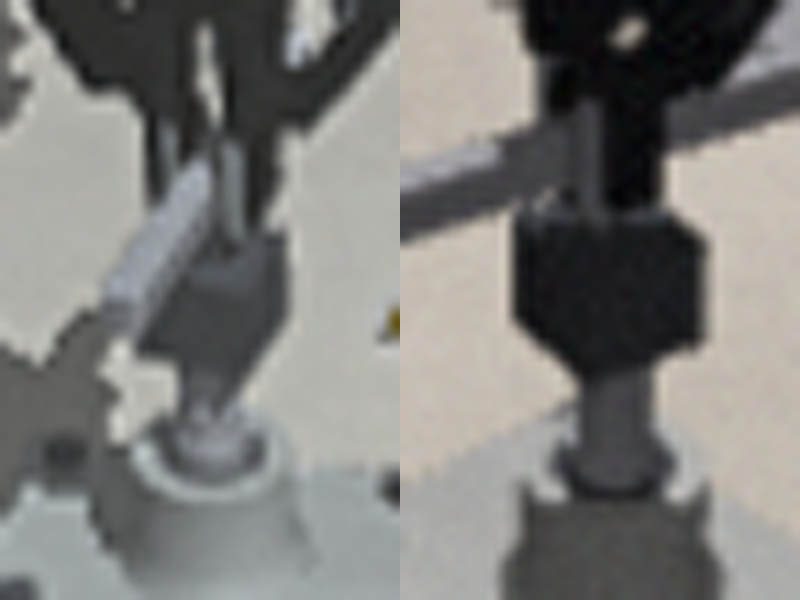

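The close-ups show the socket standing about 2 mm too far toward −x over the tap (side view: tap centre at 617, socket centre at 609). I back off by half of that and press lightly.

>>> servo_tool --commands '[0, 0, -0.003, 0, 0, 0, -1, -0.005, 0, 0, 0, 0, 0, -1, 0, 0, 0, 0, 0, 0, -1, 0, 0, 0.003, 0, 0, 0, -1, 0, 0, 0.003, 0, 0, 0, -1, 0, 0, 0.002, 0, 0, 0, -1, 0, 0, 0, 0, 0, 0, -1]'

```text
t: 11.97
tcp_pos: [0.5826, -0.0058, 0.1298]
tool_rot: [-0.198, 0.98, 0.0, -0.0]
force: [0.7, -0.3, -3.1]
finger_gap: 0.129
gripper_force: 78.5
```

Run:
```python
from h import *
s=manip.sense();print(s["t"],s["tcp_pos"],s["tool_rot"],s["force"],s["ft_torque"])
```

```text
11.9667 [ 0.58255536 -0.00580273  0.12982681] [-1.97985976e-01  9.80204777e-01  8.42837660e-05 -3.76132803e-04] [ 0.74653131 -0.3386763  -3.12780074] [-0.06817022  0.03487372  0.00012873]
```

It dropped into the hole with no load. I continue down.

>>> servo_tool --commands '[0, 0, 0.003, 0, 0, 0, -1, 0, 0, 0.003, 0, 0, 0, -1, 0, 0, 0.003, 0, 0, 0, -1, 0, 0, 0.003, 0, 0, 0, -1, 0, 0, 0, 0, 0, 0, -1]'

```text
t: 12.38
tcp_pos: [0.5827, -0.0058, 0.124]
tool_rot: [-0.198, 0.98, 0.0, -0.0]
force: [0.3, -1.0, -3.6]
finger_gap: 0.127
gripper_force: 78.5
```

Run:
```python
from h import *
s=manip.sense();print(s["t"],s["tcp_pos"],s["tool_rot"],s["force"],s["ft_torque"])
```

```text
12.3833 [ 0.58269956 -0.00578023  0.12397106] [-1.97982061e-01  9.80205628e-01  3.60552780e-05 -1.69139792e-04] [ 0.28847602 -0.96988193 -3.6320422 ] [-0.07165291  0.00722866  0.01660557]
```

>>> servo_tool --commands '[0, 0, 0.004, 0, 0, 0, -1, 0, 0, 0.004, 0, 0, 0, -1, 0, 0, 0.004, 0, 0, 0, -1, 0, 0, 0.003, 0, 0, 0, -1, 0, 0, 0.003, 0, 0, 0, -1, 0, 0, 0, 0, 0, 0, -1]'

```text
t: 12.88
tcp_pos: [0.5829, -0.0058, 0.1152]
tool_rot: [-0.198, 0.98, -0.0, 0.0]
force: [0.4, -0.2, -3.5]
finger_gap: 0.127
gripper_force: 78.6
```

Run:
```python
from h import *
s=manip.sense();print(s["t"],s["tcp_pos"],s["tool_rot"],s["force"],s["ft_torque"])
```

```text
12.8833 [ 0.58288074 -0.00578075  0.11523423] [-1.97955697e-01  9.80210968e-01 -1.60643637e-06  2.01052087e-05] [ 0.43931408 -0.16525931 -3.53055816] [-0.03301297 -0.00812257  0.02238961]
```

>>> servo_tool --commands '[0, 0, 0.002, 0, 0, 0, -1, 0, 0, 0.002, 0, 0, 0, -1, 0, 0, 0, 0, 0, 0, -1]'

```text
t: 13.13
tcp_pos: [0.5832, -0.0057, 0.1148]
tool_rot: [-0.198, 0.98, -0.0, 0.0]
force: [-2.7, 0.3, 5.2]
finger_gap: 0.121
gripper_force: 80.1
```

Run:
```python
from h import *
s=manip.sense();print(s["t"],s["tcp_pos"],s["tool_rot"],s["force"],s["ft_torque"],s["q"])
```

```text
13.1333 [ 0.58315246 -0.00574848  0.11482747] [-1.98004839e-01  9.80200902e-01 -1.76137902e-04  4.94687963e-04] [-2.69608464  0.27659142  5.23039521] [0.03373524 0.36582347 0.03466377] [-2.01393046e-01  6.26965959e-01  1.64044713e+00  8.03338377e-05
  8.73131149e-01 -2.17088509e+00]
```

Seated: contact at TCP z = 0.1148. I start turning clockwise at moderate speed.

>>> servo_tool --commands '[0, 0, 0, 0, 0, 0.005, -1, 0, 0, 0, 0, 0, 0.011, -1, 0, 0, 0, 0, 0, 0.011, -1, 0, 0, 0, 0, 0, 0.011, -1, 0, 0, 0, 0, 0, 0.011, -1, 0, 0, 0, 0, 0, 0.011, -1, 0, 0, 0, 0, 0, 0.011, -1]'

```text
t: 13.72
tcp_pos: [0.583, -0.0056, 0.1148]
tool_rot: [0.025, 1.0, -0.0, 0.001]
force: [-1.1, 1.0, 6.8]
finger_gap: 0.126
gripper_force: 80.9
```

```bash
cat >> h.py <<'E'
def st():
    s=manip.sense();print("t",round(s["t"],2),"p",s["tcp_pos"].round(4),"F",s["force"].round(1),"T",s["ft_torque"].round(3),"q1-q6+z",round(s["q"][5]-s["q"][0],4),"q6",s["q"][5].round(3),"xang",np.degrees(2*np.arctan2(s["tool_rot"][1],s["tool_rot"][0])).round(2),"tilt",np.hypot(*s["tool_rot"][2:]).round(4),"gap",s["finger_gap"])
E
python3 -c "from h import *;st()"
```

```text
t 13.72 p [ 0.583  -0.0056  0.1148] F [-1.1  1.   6.8] T [0.25  0.329 0.45 ] q1-q6+z -1.5217 q6 -1.723 xang 177.19 tilt 0.0005 gap 0.12609538489876906
```

>>> servo_tool --commands '[0, 0, 0, 0, 0, 0.011, -1, 0, 0, 0, 0, 0, 0.011, -1, 0, 0, 0, 0, 0, 0.011, -1, 0, 0, 0, 0, 0, 0.011, -1, 0, 0, 0, 0, 0, 0.011, -1, 0, 0, 0, 0, 0, 0.011, -1, 0, 0, 0, 0, 0, 0.011, -1, 0, 0, 0, 0, 0, 0.011, -1, 0, 0, 0, 0, 0, 0.011, -1, 0, 0, 0, 0, 0, 0.011, -1, 0, 0, 0, 0, 0, 0.011, -1, 0, 0, 0, 0, 0, 0.011, -1]'

```text
t: 14.72
tcp_pos: [0.5838, -0.0045, 0.1146]
tool_rot: [0.426, 0.905, 0.001, 0.001]
force: [0.7, 4.0, 3.1]
finger_gap: 0.124
gripper_force: 80.7
```

```bash
python3 -c "from h import *;st()"
```

```text
t 14.72 p [ 0.5838 -0.0045  0.1146] F [0.7 4.  3.1] T [ 0.823 -0.094  0.395] q1-q6+z -0.6933 q6 -0.893 xang 129.63 tilt 0.0016 gap 0.12372020876474388
```

>>> servo_tool --commands '[0.0005, 0.0006, 0, 0, 0, 0.011, -1, 0.0005, 0.0006, 0, 0, 0, 0.011, -1, 0.0005, 0.0006, 0, 0, 0, 0.011, -1, 0.0005, 0.0006, 0, 0, 0, 0.011, -1, 0.0005, 0.0006, 0, 0, 0, 0.011, -1, 0.0005, 0.0006, 0, 0, 0, 0.011, -1, 0.0005, 0.0006, 0, 0, 0, 0.011, -1, 0.0005, 0.0006, 0, 0, 0, 0.011, -1, 0.0005, 0.0006, 0, 0, 0, 0.011, -1, 0.0005, 0.0006, 0, 0, 0, 0.011, -1, 0.0005, 0.0006, 0, 0, 0, 0.011, -1, 0.0005, 0.0006, 0.001, 0, 0, 0.011, -1]'

```text
t: 15.72
tcp_pos: [0.586, -0.003, 0.1142]
tool_rot: [0.753, 0.657, -0.0, 0.002]
force: [-1.0, -3.8, 8.1]
finger_gap: 0.125
gripper_force: 81.6
```

```bash
python3 -c "from h import *;st()"
```

```text
t 15.72 p [ 0.586  -0.003   0.1142] F [-1.  -3.8  8.1] T [-0.669  0.401  0.392] q1-q6+z 0.1379 q6 -0.057 xang 82.22 tilt 0.0018 gap 0.12532855455728165
```

>>> servo_tool --commands '[-0.0003, 0.0002, 0, 0, 0, 0.0115, -1, -0.0003, 0.0002, 0, 0, 0, 0.0115, -1, -0.0003, 0.0002, 0, 0, 0, 0.0115, -1, -0.0003, 0.0002, 0, 0, 0, 0.0115, -1, -0.0003, 0.0002, 0, 0, 0, 0.0115, -1, -0.0003, 0.0002, 0, 0, 0, 0.0115, -1, -0.0003, 0.0002, 0, 0, 0, 0.0115, -1, -0.0003, 0.0002, 0, 0, 0, 0.0115, -1, -0.0003, 0.0002, 0, 0, 0, 0.0115, -1, -0.0003, 0.0002, 0, 0, 0, 0.0115, -1, -0.0003, 0.0002, 0, 0, 0, 0.0115, -1, -0.0003, 0.0002, 0, 0, 0, 0.0115, -1]'

```text
t: 16.72
tcp_pos: [0.5871, -0.0048, 0.1141]
tool_rot: [0.96, 0.28, 0.002, 0.002]
force: [-0.0, -1.1, 1.7]
finger_gap: 0.125
gripper_force: 80.8
```

```bash
python3 -c "from h import *;st()"
```

```text
t 16.72 p [ 0.5871 -0.0048  0.1141] F [-0.  -1.1  1.7] T [-0.303 -0.158  0.346] q1-q6+z 1.0048 q6 0.807 xang 32.49 tilt 0.0024 gap 0.12508084053833654
```

>>> servo_tool --commands '[0.0001, -0.0003, 0, 0, 0, -0.013, -1, 0.0001, -0.0003, 0, 0, 0, -0.013, -1, 0.0001, -0.0003, 0, 0, 0, -0.013, -1, 0.0001, -0.0003, 0, 0, 0, -0.013, -1, 0.0001, -0.0003, 0, 0, 0, -0.013, -1, 0.0001, -0.0003, 0, 0, 0, -0.013, -1, 0.0001, -0.0003, 0, 0, 0, -0.013, -1, 0.0001, -0.0003, 0, 0, 0, -0.013, -1, 0.0001, -0.0003, 0, 0, 0, -0.013, -1, 0.0001, -0.0003, 0, 0, 0, -0.013, -1, 0.0001, -0.0003, 0, 0, 0, -0.013, -1, 0.0001, -0.0003, 0, 0, 0, -0.013, -1]'

```text
t: 17.72
tcp_pos: [0.5854, -0.0032, 0.1141]
tool_rot: [0.714, 0.7, 0.001, 0.002]
force: [0.0, -1.2, 3.0]
finger_gap: 0.121
gripper_force: 79.4
```

```bash
python3 -c "from h import *;st()"
```

```text
t 17.72 p [ 0.5854 -0.0032  0.1141] F [ 0.  -1.2  3. ] T [-0.318  0.024 -0.112] q1-q6+z 0.0193 q6 -0.177 xang 88.92 tilt 0.0017 gap 0.12068276738085496
```

>>> servo_tool --commands '[0.0001, -0.0003, 0, 0, 0, -0.013, -1, 0.0001, -0.0003, 0, 0, 0, -0.013, -1, 0.0001, -0.0003, 0, 0, 0, -0.013, -1, 0.0001, -0.0003, 0, 0, 0, -0.013, -1, 0.0001, -0.0003, 0, 0, 0, -0.013, -1, 0.0001, -0.0003, 0, 0, 0, -0.013, -1, 0.0001, -0.0003, 0, 0, 0, -0.013, -1, 0.0001, -0.0003, 0, 0, 0, -0.013, -1, 0.0001, -0.0003, 0, 0, 0, -0.013, -1, 0.0001, -0.0003, 0, 0, 0, -0.013, -1, 0, 0, 0, 0, 0, -0.006, -1]'

```text
t: 18.63
tcp_pos: [0.5836, -0.0036, 0.1141]
tool_rot: [0.36, 0.933, -0.0, 0.001]
force: [-1.7, -2.6, 3.8]
finger_gap: 0.129
gripper_force: 79.4
```

```bash
python3 -c "from h import *;st()"
```

```text
t 18.63 p [ 0.5836 -0.0036  0.1141] F [-1.7 -2.6  3.8] T [-0.511  0.189 -0.237] q1-q6+z -0.8342 q6 -1.031 xang 137.85 tilt 0.0015 gap 0.1294691802286062
```

>>> servo_tool --commands '[0, 0.0004, 0, 0, 0, 0.0135, -1, 0, 0.0004, 0, 0, 0, 0.0135, -1, 0, 0.0004, 0, 0, 0, 0.0135, -1, 0, 0.0004, 0, 0, 0, 0.0135, -1, 0, 0.0004, 0, 0, 0, 0.0135, -1, 0, 0.0004, 0, 0, 0, 0.0135, -1, 0, 0.0004, 0, 0, 0, 0.0135, -1, 0, 0.0004, 0, 0, 0, 0.0135, -1, 0, 0.0004, 0, 0, 0, 0.0135, -1, 0, 0.0004, 0, 0, 0, 0.0135, -1]'

```text
t: 19.47
tcp_pos: [0.5856, -0.003, 0.1141]
tool_rot: [0.714, 0.7, 0.0, 0.002]
force: [0.5, -2.6, 3.6]
finger_gap: 0.123
gripper_force: 79.8
```

>>> servo_tool --commands '[0, 0.0004, 0, 0, 0, 0.0135, -1, 0, 0.0004, 0, 0, 0, 0.0135, -1, 0, 0.0004, 0, 0, 0, 0.0135, -1, 0, 0.0004, 0, 0, 0, 0.0135, -1, 0, 0.0004, 0, 0, 0, 0.0135, -1, 0, 0.0004, 0, 0, 0, 0.0135, -1, 0, 0.0004, 0, 0, 0, 0.0135, -1, 0, 0.0004, 0, 0, 0, 0.0135, -1, 0, 0.0004, 0, 0, 0, 0.0135, -1, 0, 0.0004, 0, 0, 0, 0.0135, -1]'

```text
t: 20.3
tcp_pos: [0.5873, -0.0041, 0.1141]
tool_rot: [0.939, 0.345, 0.001, 0.002]
force: [-0.8, -4.3, 3.4]
finger_gap: 0.121
gripper_force: 79.7
```

```bash
python3 -c "from h import *;st()"
```

```text
t 20.3 p [ 0.5873 -0.0041  0.1141] F [-0.8 -4.3  3.4] T [-0.825  0.221  0.166] q1-q6+z 0.8688 q6 0.673 xang 40.34 tilt 0.0021 gap 0.12051168712200407
```

>>> servo_tool --commands '[0, 0.0004, 0.001, 0, 0, 0.0135, -1, 0, 0.0004, 0, 0, 0, 0.0135, -1, 0, 0.0004, 0, 0, 0, 0.0135, -1, 0, 0.0004, 0, 0, 0, 0.0135, -1, 0, 0.0004, 0, 0, 0, 0.0135, -1, 0, 0.0004, 0, 0, 0, 0.0135, -1, 0, 0.0004, 0, 0, 0, 0.0135, -1, 0, 0.0004, 0, 0, 0, 0.0135, -1, 0, 0.0004, 0, 0, 0, 0.0135, -1, 0, 0.0004, 0, 0, 0, 0.0135, -1]'

```text
t: 21.13
tcp_pos: [0.5876, -0.006, 0.1139]
tool_rot: [0.997, -0.071, 0.001, 0.002]
force: [-0.8, -4.0, 6.0]
finger_gap: 0.119
gripper_force: 81.1
```

```bash
python3 -c "from h import *;st()"
```

```text
t 21.13 p [ 0.5876 -0.006   0.1139] F [-0.8 -4.   6. ] T [-0.889  0.396  0.43 ] q1-q6+z 1.7162 q6 1.518 xang -8.18 tilt 0.0021 gap 0.11875188838636043
```

>>> servo_tool --commands '[0.0001, 0.0006, 0, 0, 0, 0.0135, -1, 0.0001, 0.0006, 0, 0, 0, 0.0135, -1, 0.0001, 0.0006, 0, 0, 0, 0.0135, -1, 0.0001, 0.0006, 0, 0, 0, 0.0135, -1, 0.0001, 0.0006, 0, 0, 0, 0.0135, -1, 0.0001, 0.0006, 0, 0, 0, 0.0135, -1, 0.0001, 0.0006, 0, 0, 0, 0.0135, -1, 0.0001, 0.0006, 0, 0, 0, 0.0135, -1, 0.0001, 0.0006, 0, 0, 0, 0.0135, -1, 0.0001, 0.0006, 0, 0, 0, 0.0135, -1]'

```text
t: 21.97
tcp_pos: [0.5862, -0.0079, 0.1136]
tool_rot: [0.88, -0.476, 0.001, 0.001]
force: [-0.8, -1.4, 4.9]
finger_gap: 0.123
gripper_force: 81.1
```

```bash
python3 -c "from h import *;st()"
```

```text
t 21.97 p [ 0.5862 -0.0079  0.1136] F [-0.8 -1.4  4.9] T [-0.28   0.281  0.427] q1-q6+z 2.5639 q6 2.361 xang -56.82 tilt 0.0012 gap 0.12317914587653578
```

>>> servo_tool --commands '[0, 0.0004, 0, 0, 0, 0.0135, -1, 0, 0.0004, 0, 0, 0, 0.0135, -1, 0, 0, 0, 0, 0, 0, -1]'

```text
t: 22.22
tcp_pos: [0.5858, -0.008, 0.1135]
tool_rot: [0.837, -0.548, 0.001, 0.0]
force: [-1.8, -1.9, 6.2]
finger_gap: 0.123
gripper_force: 80.9
```

>>> servo_tool --commands '[0, -0.0004, 0, 0, 0, -0.0135, -1, 0, -0.0004, 0, 0, 0, -0.0135, -1, 0, -0.0004, 0, 0, 0, -0.0135, -1, 0, -0.0004, 0, 0, 0, -0.0135, -1, 0, -0.0004, 0, 0, 0, -0.0135, -1, 0, -0.0004, 0, 0, 0, -0.0135, -1, 0, -0.0004, 0, 0, 0, -0.0135, -1, 0, -0.0004, 0, 0, 0, -0.0135, -1, 0, -0.0004, 0, 0, 0, -0.0135, -1, 0, -0.0004, 0, 0, 0, -0.0135, -1, 0, -0.0004, 0, 0, 0, -0.0135, -1]'

```text
t: 23.13
tcp_pos: [0.5875, -0.0065, 0.1136]
tool_rot: [0.994, -0.11, 0.001, 0.0]
force: [-2.0, -2.1, 4.9]
finger_gap: 0.121
gripper_force: 79.7
```

>>> servo_tool --commands '[0, -0.0004, 0, 0, 0, -0.0135, -1, 0, -0.0004, 0, 0, 0, -0.0135, -1, 0, -0.0004, 0, 0, 0, -0.0135, -1, 0, -0.0004, 0, 0, 0, -0.0135, -1, 0, -0.0004, 0, 0, 0, -0.0135, -1, 0, -0.0004, 0, 0, 0, -0.0135, -1, 0, -0.0004, 0, 0, 0, -0.0135, -1, 0, -0.0004, 0, 0, 0, -0.0135, -1, 0, -0.0004, 0, 0, 0, -0.0135, -1, 0, -0.0004, 0, 0, 0, -0.0135, -1, 0, -0.0004, 0, 0, 0, -0.0135, -1]'

```text
t: 24.05
tcp_pos: [0.5873, -0.0043, 0.1135]
tool_rot: [0.937, 0.349, 0.001, 0.001]
force: [-1.1, -2.0, 5.4]
finger_gap: 0.124
gripper_force: 79.7
```

```bash
python3 -c "from h import *;st()"
```

```text
t 24.05 p [ 0.5873 -0.0043  0.1135] F [-1.1 -2.   5.4] T [-0.429  0.246 -0.19 ] q1-q6+z 0.8592 q6 0.662 xang 40.79 tilt 0.0012 gap 0.12385918801834457
```

Second back-off is done. Regrip: open, centre on the axis, lift, turn the tool back half a turn, lower and grip again.

>>> servo_tool --commands '[0, 0, 0, 0, 0, 0, 1, 0, 0, 0, 0, 0, 0, 1, 0, 0, 0, 0, 0, 0, 1, 0, 0, 0, 0, 0, 0, 1, 0, 0, 0, 0, 0, 0, 1, 0, 0, 0, 0, 0, 0, 1, -0.0048, 0, -0.01, 0, 0, 0, 1, 0, 0, -0.03, 0, 0, 0, 1, 0, 0, -0.04, 0, 0, 0, 1, 0, 0, -0.04, 0, 0, 0, 1]'

```text
t: 24.88
tcp_pos: [0.584, -0.0053, 0.1727]
tool_rot: [0.938, 0.346, -0.001, -0.0]
force: [0.2, -0.0, 0.5]
finger_gap: 0.999
gripper_force: 0.0
```

>>> servo_tool --commands '[0, 0, 0, 0, 0, -0.0195, 1, 0, 0, 0, 0, 0, -0.0195, 1, 0, 0, 0, 0, 0, -0.0195, 1, 0, 0, 0, 0, 0, -0.0195, 1, 0, 0, 0, 0, 0, -0.0195, 1, 0, 0, 0, 0, 0, -0.0195, 1, 0, 0, 0, 0, 0, -0.0195, 1, 0, 0, 0, 0, 0, -0.0195, 1, 0, 0, 0, 0, 0, -0.0195, 1, 0, 0, 0, 0, 0, -0.0195, 1, 0, 0, 0, 0, 0, -0.0195, 1, 0, 0, 0, 0, 0, -0.0195, 1]'

```text
t: 25.88
tcp_pos: [0.5845, -0.0053, 0.1726]
tool_rot: [0.461, 0.887, 0.0, 0.0]
force: [-0.5, -1.0, 0.5]
finger_gap: 0.996
gripper_force: 0.0
```

>>> servo_tool --commands '[0, 0, 0, 0, 0, -0.0195, 1, 0, 0, 0, 0, 0, -0.0195, 1, 0, 0, 0, 0, 0, -0.0195, 1, 0, 0, 0, 0, 0, -0.0195, 1, 0, 0, 0, 0, 0, -0.0195, 1, 0, 0, 0, 0, 0, -0.0195, 1, 0, 0, 0, 0, 0, -0.0195, 1, 0, 0, 0, 0, 0, -0.0195, 1, 0, 0, 0, 0, 0, -0.0195, 1, 0, 0, 0, 0, 0, -0.0195, 1, 0, 0, 0, 0, 0, -0.0195, 1, 0, 0, 0, 0, 0, -0.0195, 1]'

```text
t: 26.88
tcp_pos: [0.5845, -0.0053, 0.1726]
tool_rot: [-0.253, 0.967, 0.0, 0.0]
force: [0.1, -0.2, 0.0]
finger_gap: 1.007
gripper_force: 0.0
```

>>> servo_tool --commands '[0, 0, 0, 0, 0, -0.0195, 1, 0, 0, 0, 0, 0, -0.0125, 1, 0, 0, 0, 0, 0, 0, 1]'

```text
t: 27.13
tcp_pos: [0.5845, -0.0053, 0.1726]
tool_rot: [-0.346, 0.938, -0.0, 0.0]
force: [-0.2, 0.4, 0.6]
finger_gap: 1.004
gripper_force: 0.0
```

Run:
```python
from h import *
import cv2
w=manip.snapshot("wrist");st()
cv2.imwrite("pics/rg.png",w["img"][:,:,::-1])
```

```text
t 27.18 p [ 0.5845 -0.0053  0.1726] F [-0.6  0.7  0.1] T [ 0.025 -0.024 -0.012] q1-q6+z -2.2754 q6 -2.476 xang 220.37 tilt 0.0001 gap 1.0052099111819968
```

View pics/rg.png

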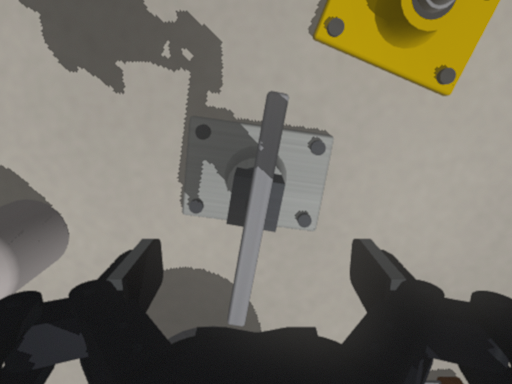

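The bar now runs from pixel (277,96) to (237,322), so the wrench has swung about 10° within its play. I measure it.

Run:
```python
from h import *
w=manip.snapshot("wrist")
a,b=atz(w,(277,94),.1385)[:2],atz(w,(237,325),.1385)[:2]
print(a,b,np.linalg.norm(a-b),(a+b)/2,np.degrees(np.arctan2(*(a-b)[::-1]))%360)
```

```text
[ 0.5213491  -0.04267134] [0.64761722 0.0332386 ] 0.14732942324530762 [ 0.58448316 -0.00471637] 211.01346662762492
```

>>> servo_tool --commands '[0, 0, 0, 0, 0, 0.013, 1, 0, 0, 0.03, 0, 0, 0.013, 1, 0, 0, 0.03, 0, 0, 0, 1, 0, 0, 0.03, 0, 0, 0, 1, 0, 0, 0.02, 0, 0, 0, 1, 0, 0, 0.008, 0, 0, 0, 1, 0, 0, 0, 0, 0, 0, 1]'

```text
t: 27.82
tcp_pos: [0.584, -0.0052, 0.1123]
tool_rot: [-0.268, 0.963, 0.001, -0.001]
force: [0.7, 0.3, -0.6]
finger_gap: 0.998
gripper_force: 0.0
```

>>> servo_tool --commands '[0, 0, 0, 0, 0, 0, -1, 0, 0, 0, 0, 0, 0, -1, 0, 0, 0, 0, 0, 0, -1, 0, 0, 0, 0, 0, 0, -1, 0, 0, 0, 0, 0, 0, -1, 0, 0, 0, 0, 0, 0, -1, 0, 0, 0, 0, 0, 0, -1, 0, 0, 0, 0, 0, 0, -1]'

```text
t: 28.48
tcp_pos: [0.5851, -0.0056, 0.1139]
tool_rot: [-0.268, 0.963, -0.0, 0.001]
force: [-0.0, -0.9, 3.4]
finger_gap: 0.124
gripper_force: 78.2
```

```bash
python3 -c "from h import *;st()"
```

```text
t 28.48 p [ 0.5851 -0.0056  0.1139] F [-0.  -0.9  3.4] T [-0.135  0.06  -0.034] q1-q6+z -2.1137 q6 -2.314 xang 211.12 tilt 0.0007 gap 0.12396663378438741
```

>>> servo_tool --commands '[0, 0, 0, 0, 0, 0.0135, -1, 0, 0, 0, 0, 0, 0.0135, -1, 0, 0, 0, 0, 0, 0.0135, -1, 0, 0, 0, 0, 0, 0.0135, -1, 0, 0, 0, 0, 0, 0.0135, -1, 0, 0, 0, 0, 0, 0.0135, -1, 0, 0, 0, 0, 0, 0.0135, -1, 0, 0, 0, 0, 0, 0.0135, -1, 0, 0, 0, 0, 0, 0.0135, -1, 0, 0, 0, 0, 0, 0.0135, -1]'

```text
t: 29.32
tcp_pos: [0.5853, -0.0056, 0.1139]
tool_rot: [0.154, 0.988, -0.0, 0.001]
force: [0.1, -1.5, 3.7]
finger_gap: 0.123
gripper_force: 78.4
```

```bash
python3 -c "from h import *;st()"
```

```text
t 29.32 p [ 0.5853 -0.0056  0.1139] F [ 0.1 -1.5  3.7] T [-0.163  0.026  0.145] q1-q6+z -1.2619 q6 -1.462 xang 162.33 tilt 0.001 gap 0.1230567741095899
```

>>> servo_tool --commands '[0, 0, 0, 0, 0, 0.0135, -1, 0, 0, 0, 0, 0, 0.0135, -1, 0, 0, 0, 0, 0, 0.0135, -1, 0, 0, 0, 0, 0, 0.0135, -1, 0, 0, 0, 0, 0, 0.0135, -1, 0, 0, 0, 0, 0, 0.0135, -1, 0, 0, 0, 0, 0, 0.0135, -1, 0, 0, 0, 0, 0, 0.0135, -1, 0, 0, 0, 0, 0, 0.0135, -1, 0, 0, 0, 0, 0, 0.0135, -1]'

```text
t: 30.15
tcp_pos: [0.5853, -0.0058, 0.1139]
tool_rot: [0.546, 0.838, -0.0, 0.001]
force: [0.3, -1.0, 3.7]
finger_gap: 0.121
gripper_force: 78.8
```

```bash
python3 -c "from h import *;st()"
```

```text
t 30.15 p [ 0.5853 -0.0058  0.1139] F [ 0.3 -1.   3.7] T [-0.263 -0.048  0.428] q1-q6+z -0.414 q6 -0.614 xang 113.77 tilt 0.0011 gap 0.12089026733232142
```

>>> servo_tool --commands '[0, 0, 0, 0, 0, 0.0115, -1, 0, 0, 0, 0, 0, 0.0115, -1, 0, 0, 0, 0, 0, 0.0115, -1, 0, 0, 0, 0, 0, 0.0115, -1, 0, 0, 0, 0, 0, 0.0115, -1, 0, 0, 0, 0, 0, 0.0115, -1, 0, 0, 0, 0, 0, 0.0115, -1, 0, 0, 0, 0, 0, 0.0115, -1, 0, 0, 0, 0, 0, 0.0115, -1]'

```text
t: 30.9
tcp_pos: [0.5852, -0.0059, 0.1138]
tool_rot: [0.785, 0.62, 0.0, 0.001]
force: [0.0, -2.8, 2.0]
finger_gap: 0.125
gripper_force: 78.9
```

```bash
python3 -c "from h import *;st()"
```

```text
t 30.9 p [ 0.5852 -0.0059  0.1138] F [ 0.  -2.8  2. ] T [-0.31  -0.052  0.435] q1-q6+z 0.2352 q6 0.035 xang 76.59 tilt 0.0011 gap 0.12548954361503095
```

Torque is steady at 0.43. From here I take short steps with a torque check after each.

>>> servo_tool --commands '[0, 0, 0, 0, 0, 0.007, -1, 0, 0, 0, 0, 0, 0.007, -1]'

```text
t: 31.07
tcp_pos: [0.5851, -0.0059, 0.1137]
tool_rot: [0.811, 0.585, -0.0, 0.001]
force: [-0.2, -1.8, 2.2]
finger_gap: 0.12
gripper_force: 78.8
```

```bash
python3 -c "from h import *;st()"
```

```text
t 31.07 p [ 0.5851 -0.0059  0.1137] F [-0.2 -1.8  2.2] T [-0.355 -0.017  0.389] q1-q6+z 0.3219 q6 0.122 xang 71.62 tilt 0.001 gap 0.11987134467894661
```

>>> servo_tool --commands '[0, 0, 0, 0, 0, 0.007, -1, 0, 0, 0, 0, 0, 0.007, -1]'

```text
t: 31.23
tcp_pos: [0.5852, -0.0059, 0.1137]
tool_rot: [0.836, 0.549, 0.0, 0.001]
force: [0.6, -0.8, 3.1]
finger_gap: 0.121
gripper_force: 78.8
```

```bash
python3 -c "from h import *;st()"
```

```text
t 31.23 p [ 0.5852 -0.0059  0.1137] F [ 0.6 -0.8  3.1] T [-0.342 -0.046  0.39 ] q1-q6+z 0.4098 q6 0.21 xang 66.59 tilt 0.0011 gap 0.12124844806368526
```

>>> servo_tool --commands '[0, 0, 0, 0, 0, 0.006, -1, 0, 0, 0, 0, 0, 0.006, -1]'

```text
t: 31.4
tcp_pos: [0.5851, -0.0059, 0.1137]
tool_rot: [0.856, 0.517, 0.0, 0.001]
force: [-0.1, -1.3, 2.3]
finger_gap: 0.122
gripper_force: 78.8
```

```bash
python3 -c "from h import *;st()"
```

```text
t 31.4 p [ 0.5851 -0.0059  0.1137] F [-0.1 -1.3  2.3] T [-0.38  -0.024  0.413] q1-q6+z 0.4849 q6 0.285 xang 62.28 tilt 0.001 gap 0.12213842446284282
```

>>> servo_tool --commands '[0, 0, 0, 0, 0, 0.006, -1, 0, 0, 0, 0, 0, 0.006, -1]'

```text
t: 31.57
tcp_pos: [0.5851, -0.0059, 0.1137]
tool_rot: [0.875, 0.485, 0.0, 0.001]
force: [0.1, -2.3, 1.5]
finger_gap: 0.125
gripper_force: 78.8
```

```bash
python3 -c "from h import *;st()"
```

```text
t 31.57 p [ 0.5851 -0.0059  0.1137] F [ 0.1 -2.3  1.5] T [-0.366 -0.033  0.42 ] q1-q6+z 0.5603 q6 0.36 xang 57.97 tilt 0.0011 gap 0.1253513963534992
```

>>> servo_tool --commands '[0, 0, 0, 0, 0, 0.006, -1, 0, 0, 0, 0, 0, 0.006, -1]'

```text
t: 31.73
tcp_pos: [0.5851, -0.0059, 0.1137]
tool_rot: [0.892, 0.451, 0.0, 0.001]
force: [-0.1, -0.9, 1.6]
finger_gap: 0.12
gripper_force: 79.4
```

```bash
python3 -c "from h import *;st()"
```

```text
t 31.73 p [ 0.5851 -0.0059  0.1137] F [-0.1 -0.9  1.6] T [-0.367 -0.01   0.52 ] q1-q6+z 0.6355 q6 0.435 xang 53.66 tilt 0.0011 gap 0.11978837517816887
```

>>> servo_tool --commands '[0, 0, 0, 0, 0, 0.005, -1, 0, 0, 0, 0, 0, 0, -1]'

```text
t: 31.9
tcp_pos: [0.5851, -0.0059, 0.1137]
tool_rot: [0.899, 0.438, 0.0, 0.001]
force: [-0.0, -1.9, 2.5]
finger_gap: 0.122
gripper_force: 80.0
```

```bash
python3 -c "from h import *;st()"
```

```text
t 31.9 p [ 0.5851 -0.0059  0.1137] F [-0.  -1.9  2.5] T [-0.459 -0.047  0.578] q1-q6+z 0.6655 q6 0.465 xang 51.95 tilt 0.001 gap 0.12157407375509764
```

>>> servo_tool --commands '[0, 0, 0, 0, 0, 0.005, -1, 0, 0, 0, 0, 0, 0, -1]'

```text
t: 32.07
tcp_pos: [0.5851, -0.0059, 0.1136]
tool_rot: [0.906, 0.424, 0.0, 0.001]
force: [0.1, -1.6, 2.9]
finger_gap: 0.122
gripper_force: 80.7
```

```bash
python3 -c "from h import *;st()"
```

```text
t 32.07 p [ 0.5851 -0.0059  0.1136] F [ 0.1 -1.6  2.9] T [-0.466 -0.007  0.623] q1-q6+z 0.6964 q6 0.496 xang 50.16 tilt 0.001 gap 0.12230165669802967
```

>>> servo_tool --commands '[0, 0, 0, 0, 0, 0.006, -1, 0, 0, 0, 0, 0, 0, -1]'

```text
t: 32.23
tcp_pos: [0.585, -0.0058, 0.1136]
tool_rot: [0.914, 0.407, 0.0, 0.001]
force: [0.1, -2.8, 2.5]
finger_gap: 0.123
gripper_force: 81.8
```

```bash
python3 -c "from h import *;st()"
```

```text
t 32.23 p [ 0.585  -0.0058  0.1136] F [ 0.1 -2.8  2.5] T [-0.61  -0.086  0.714] q1-q6+z 0.734 q6 0.534 xang 48.01 tilt 0.0009 gap 0.1234000709103317
```

It has come up solid: torque climbed steadily from 0.42 to 0.71 N m. I stop here, unwind about 9° and check.

>>> servo_tool --commands '[0, 0, 0, 0, 0, -0.009, -1, 0, 0, 0, 0, 0, -0.009, -1, 0, 0, 0, 0, 0, -0.008, -1, 0, 0, 0, 0, 0, 0, -1]'

```text
t: 32.57
tcp_pos: [0.5851, -0.0058, 0.1136]
tool_rot: [0.877, 0.48, 0.0, 0.001]
force: [-0.1, -2.9, 3.1]
finger_gap: 0.121
gripper_force: 78.6
```

```bash
python3 -c "from h import *;st()"
```

```text
t 32.57 p [ 0.5851 -0.0058  0.1136] F [-0.1 -2.9  3.1] T [-0.694 -0.07   0.275] q1-q6+z 0.5707 q6 0.37 xang 57.32 tilt 0.0007 gap 0.1207422930985206
```

>>> servo_tool --commands '[0, 0, 0, 0, 0, -0.008, -1, 0, 0, 0, 0, 0, -0.007, -1, 0, 0, 0, 0, 0, 0, -1]'

```text
t: 32.82
tcp_pos: [0.5851, -0.0057, 0.1136]
tool_rot: [0.855, 0.519, 0.0, 0.0]
force: [1.2, -2.5, 2.7]
finger_gap: 0.127
gripper_force: 78.5
```

```bash
python3 -c "from h import *;st()"
```

```text
t 32.82 p [ 0.5851 -0.0057  0.1136] F [ 1.2 -2.5  2.7] T [-0.69  -0.063  0.018] q1-q6+z 0.4789 q6 0.278 xang 62.57 tilt 0.0007 gap 0.12682107657098407
```

Unloaded. Now I let go and lift straight up.

>>> servo_tool --commands '[0, 0, 0, 0, 0, 0, 0, 0, 0, 0, 0, 0, 0, 0, 0, 0, 0, 0, 0, 0, 1, 0, 0, 0, 0, 0, 0, 1, 0, 0, 0, 0, 0, 0, 1, 0, 0, -0.02, 0, 0, 0, 1, 0, 0, -0.04, 0, 0, 0, 1, 0, 0, -0.06, 0, 0, 0, 1, 0, 0, -0.06, 0, 0, 0, 1, 0, 0, -0.06, 0, 0, 0, 1, 0, 0, 0, 0, 0, 0, 1, 0, 0, 0, 0, 0, 0, 1]'

```text
t: 33.82
tcp_pos: [0.5859, -0.0054, 0.2363]
tool_rot: [0.854, 0.52, 0.002, 0.002]
force: [-0.4, 0.0, 0.6]
finger_gap: 0.998
gripper_force: 0.0
```

Run:
```python
from h import *
import cv2
w=manip.snapshot("wrist");st();p=manip.snapshot("side");q=manip.snapshot("scene")
im=np.zeros((400,800,3),np.uint8);im[:300,:400]=cv2.resize(w["img"][:,:,::-1],(400,300))
for i,c in enumerate([p,q]):
    u,v=proj(c,[.585,-.0055,.1])[0].round().astype(int)
    im[:300,400+200*i:600+200*i]=cv2.resize(c["img"][v-36:v+36,u-24:u+24,::-1],(200,300),interpolation=2)
cv2.imwrite("pics/end.png",im)
```

```text
t 33.87 p [ 0.5846 -0.0051  0.2344] F [0.3 0.2 0.1] T [ 0.013 -0.066  0.038] q1-q6+z 0.4779 q6 0.278 xang 62.62 tilt 0.0008 gap 1.000550651551593
```

View pics/end.png

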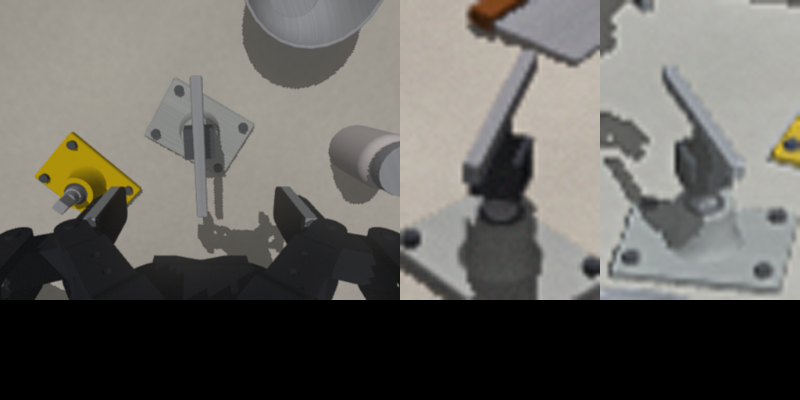

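The wrench stands upright and seated on the tap, and the gripper is clear of it. I hand in.

```bash
python3 -c "
from station import manip
print(manip.sign_off())"
```

```text
the job is handed in; nothing more can be done
None
```

I seated the wrench on the tap, cleaned the thread in half-turn and quarter-back steps until it came up solid (0.71 N m against 0.42 running), then unwound it and let go with the wrench upright; I handed the job in at about 34 s, and no verdict came back.

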